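# Scrape the stone chips off the trimming plate

### The arm

A 7-joint arm with a two-finger parallel gripper is mounted at the origin on the work surface. World frame = base frame: x ahead of the robot, y to its left, z up, the work surface at z = 0. Lengths are in mm, angles in rad, forces in N, time in s.
With the tool pointing down it reaches from about 350 to 900 mm from the base axis. Payload 19.9 kg.
Tool frame: the origin (TCP) lies on the centre line of the jaws, within the pads' length; the fingertips stand robot.finger_overhang ahead of it and the grasp point (between the pads) lies 6 mm ahead of it (robot.finger_overhang is the distance from the TCP to the fingertips, in mm); z points along the fingers, y is the direction in which the jaws open and shut (so a half turn about z gives the same grasp; the last joint's range is limited). The gripper opens to 85 mm and grips with 20 to 120 N. Pads are 22 mm wide; open, the fingers measure 114 mm over their backs; the gripper's body (76 mm by 85 mm) begins 54 mm behind the grasp point. The pads swing forward as they close: fully open they stand 13 mm farther back than shut.
Start: joints at [1.089, 0.417, -0.01, 1.614, 0.005, 1.111, -0.053], TCP at [266.093, -565.507, 256.26] pointing down, gripper open.
Joint ranges: [-2.81, 2.81], [-0.39, 2.02], [-1.27, 1.25], [0.06, 2.57], [-1.19, 4.33], [0.19, 2], [-2.82, 2.82]. Speed limits (rad/s): [1.89, 1.89, 2.39, 2.39, 3.01, 3.01, 3.01].

### API

Orientations are given as a unit quaternion [x, y, z, w].
In Python, from cell import get_state, optics, workorder, robot gives the robot as it stands.
- The arm moves only by the tool carry_out, never from a script. Its argument "series" is a list of rows, each an object of numbers: "x", "y", "z": the shift along the tool's x, y, z in m; "wx", "wy", "wz": the turn, a rotation vector about the tool's x, y, z in degrees; "claw": the closure in counts, from 0 (fully open) to 255 (shut). A call has 1 to 5 rows; each row is the pose to reach, as a shift and turn from the pose measured when the call began, along the tool's axes at that moment; what a row does not reach only later rows make up. A row lasts 1/10 s, in which the tool goes at most 50 mm and 8.59 degrees, less where a joint would pass 70% of its speed; a pose out of reach is approached as far as the arm can. A call with a gripper value outside its range is refused whole. The fingers move at their own pace and stop on an object; "newtons" is the grip in N (left out, the last holds). Time passes only in rows, so rows that repeat a pose let the fingers close. It gives the time, the measured TCP pose, the force and the opening at its end, in the units of the state.
- get_state(): the state, without advancing time (a new reading comes with each control period).
- optics.get_image(name): name is "scene" or "side" or "wrist"; returns (picture, depth): 420x560x3 uint8, red, green, blue; 420x560 float32, mm along the optical axis (not along the pixel's ray), 0 where there is no reading.
- optics.camera_info(name): a dict with "K" (3x3 intrinsics, pixels), "k1" (the pictures are not rectified: a ray, as slopes to the right and down, at radius r is drawn at 1 + k1 r^2 times it, then the intrinsics apply), "rvec" (rotation vector, rad) and "tvec" (3), from world to camera coordinates, as OpenCV has them; the wrist camera has in their place "T_tool_cam" (4x4, takes a point from camera to tool coordinates, whose origin is the TCP and whose axes are the flange's). Camera axes: x right, y down, z forward; pixel columns grow to the right and rows downward; lengths in mm; the calibration is good to about 2 mm. A picture is of the moment at which its call begins: read the wrist's pose just before it. camera_info takes no time and is no camera call.
- workorder.hand_in(): hands the job in, once; it reports no verdict.
The state is a dict: "time": time; "joint_positions": joint angles; "joint_vel": joint speeds; "tau": joint torques, N m; "ee_pos": TCP position; "ee_rot": TCP orientation; "ft_force": force on the tool from outside, world axes, zero at the start; "moment": the same for the moment, N m; "finger_gap": finger opening in mm.
Only numpy, scipy, OpenCV 4.12 (cv2) and the standard library are available. Lean on these libraries where they do the work, as an engineer would, in place of code of your own. Each camera call takes 0.05 s, during which the arm holds its last target.

### The job

Take the blue-handled scraper block and wipe both loose stone chips along the pale aluminium trimming plate and over its end into the green catch tray. The chips are sharp, so move them with the scraper and never touch them with the gripper or arm. Then stand the scraper upright on the bench again, back where you found it.

Things in the scene. Friction and masses are not known exactly. Their poses are not given: they have to be found in the camera images.
- scraper_grip (a point): Scraper block standing on the bench left or right of the plate. Black-soled flat block 140 (x) x 36 (y) x 24 mm high; its long sides are upright pushing faces. On it a blue handle slab 90 (x) x 24 (y) mm, up to 85 mm above the underside; grip it across y. 0.2 to 0.45 kg. Point: middle of the handle, 55 mm above the underside, z up. The wooden-handled square tamper is not it.
- plate: Fixed plate and tray. Origin: bench height, under the plate's middle. Pale aluminium plate 170 (x) x 190 mm (y), top at 40 mm, no rims. Green tray on its +y end, y = 95 to 215 mm, 200 mm wide, floor at 8 mm, 28 mm walls on 3 sides, lower than the plate and open to it. Wipe along +y: the chips start over 50 mm from the plate's -y end (centres over 70 mm) and centres within 40 mm of x = 0.
- chip_a_center (a point): Loose chip of brick-red stone lying on the plate, about 26 x 20 x 13 mm high, 16 g. Point at its centre, 6.5 mm above its underside.
- chip_b_center (a point): Loose chip of dark grey slate lying on the plate, about 23 x 20 x 14 mm high, 16 g. Point near its centre, 6.5 mm above its underside.
Mind the look-alikes: they are no part of the job. What is shaped like the part that bears scraper_grip but orange or turquoise is not meant.

How it is judged:
By the outcome, as a careful person would: the job done as asked, in the order asked, and still so for the second after the job is handed in, with the robot touching nothing.
It also fails if it takes over 53 s, if anything falls off the work surface, if the arm or the gripper's body presses on something with over 40 N, if the wrist force passes 120 N, or if a joint passes its speed limit or range.

## Working session

There is one attempt and no reset: what is moved stays moved. The work goes in short steps, Python scripts to look and compute and a tool call to move; the robot and the scene stay as the last step left them, time stands still between calls to the robot, and variables do not carry over. Pictures are saved under pics/ and viewed, and the job is handed in when it is done.

Besides the shell and the picture viewer there is one more tool, called by a JSON object that holds its "op" and its "data". carry_out: Moves the arm, as the interface text tells. Its arguments: {"type":"object","properties":{"series":{"type":"array"},"newtons":{"type":"number"}},"required":["series"]}

```bash
ls; mkdir -p pics; python3 - <<'E'
from cell import get_state, optics, workorder, robot
import cv2, numpy as np
print(get_state()); print([a for a in dir(robot) if a[0]!='_'], robot.finger_overhang)
for n in("scene","side","wrist"):
    im,d=optics.get_image(n); cv2.imwrite(f"pics/{n}0.png",im[:,:,::-1]); np.savez(f"{n}0.npz",im=im,d=d); print(n,optics.camera_info(n))
E
```

```text
pics
{'time': 0.0, 'joint_positions': array([ 1.08954482,  0.41794559, -0.01033552,  1.61414683,  0.0046961 ,
        1.11072688, -0.05301871]), 'joint_vel': array([-0.0012347 , -0.0019059 , -0.00015788,  0.00096727, -0.00014972,
        0.0006243 ,  0.00058973]), 'tau': array([ 1.84973787e-04, -8.64456511e+01,  6.78696726e-01, -4.34904349e+01,
        1.90065522e-02,  7.57743255e-03,  4.26915335e-05]), 'ee_pos': array([ 265.94962274, -565.24885701,  255.68932006]), 'ee_rot': array([ 9.75922480e-01,  2.18116828e-01, -1.67022522e-04, -5.77583622e-04]), 'ft_force': array([-0.00117008,  0.05058373, -0.2266692 ]), 'moment': array([-0.00184292,  0.01366141,  0.01716095]), 'finger_gap': 85.24099826578129}
['MotionError', 'finger_overhang'] 25.0
scene {'K': array([[536.09934067,   0.        , 272.59486741],
       [  0.        , 536.09934067, 211.50337848],
       [  0.        ,   0.        ,   1.        ]]), 'k1': 0.04410786680636248, 'rvec': array([ 0.72313704,  2.64908103, -1.0494834 ]), 'tvec': array([ 421.19420975, -162.03926681, 1815.90224695])}
side {'K': array([[397.5579011 ,   0.        , 279.72605509],
       [  0.        , 397.5579011 , 205.39237828],
       [  0.        ,   0.        ,   1.        ]]), 'k1': -0.1030288359934696, 'rvec': array([ 0.76700669, -2.45780378,  1.23341531]), 'tvec': array([ 476.0222921 ,  216.73409933, 1046.84412052])}
wrist {'K': array([[337.76317439,   0.        , 282.96788731],
       [  0.        , 337.76317439, 206.67085161],
       [  0.        ,   0.        ,   1.        ]]), 'k1': 0.012054701750611213, 'T_tool_cam': array([[-9.32186418e-05, -9.61975865e-01, -2.73134447e-01,
         6.81250879e+01],
       [ 9.99999884e-01, -2.18573671e-04,  4.28521434e-04,
        -6.82328808e-01],
       [-4.71927276e-04, -2.73134375e-01,  9.61975774e-01,
        -1.17324898e+02],
       [ 0.00000000e+00,  0.00000000e+00,  0.00000000e+00,
         1.00000000e+00]])}
```

View pics/scene0.png

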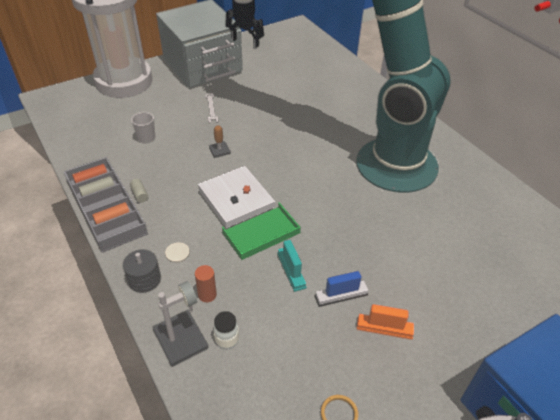

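View pics/side0.png

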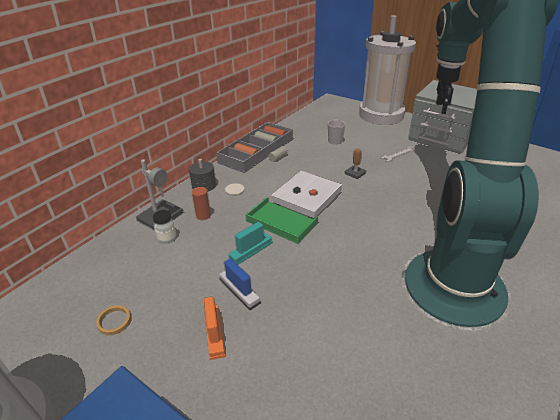

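View pics/wrist0.png

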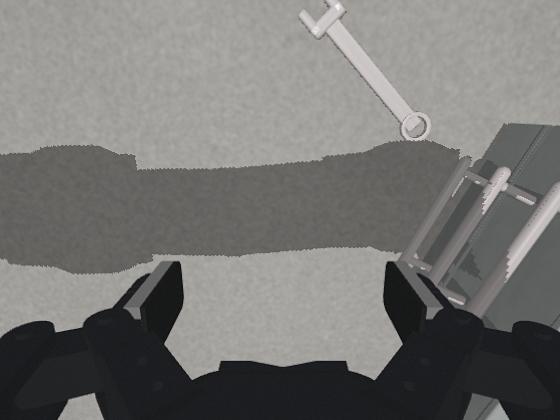

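The scene camera shows the plate at (236,195) with the red chip at (247,189), the grey chip at (235,200) and the tray at (261,230). The side camera shows the same things. These could be taken for the scraper:
- Turquoise block at scene (292,265): wrong colour.
- Orange block at (387,320): wrong colour.
- Tamper at (219,145): wooden handle.
- Blue-handled block at (343,287): matches the description, so this is my choice.

Next I measure it.

```bash
cat > h.py <<'E'
import numpy as np, cv2
from scipy.spatial.transform import Rotation as R
from cell import get_state, optics
def cam(n, st=None):
    c=optics.camera_info(n); K=c['K'];D=np.array([c['k1'],0,0,0,0.])
    if n=='wrist':
        T=np.array(c['T_tool_cam']); Rw=R.from_quat(st['ee_rot']).as_matrix()
        Rc=Rw@T[:3,:3]; o=Rw@T[:3,3]+st['ee_pos']   # cam->world
    else:
        Rm=cv2.Rodrigues(np.array(c['rvec']))[0]; Rc=Rm.T; o=-Rm.T@np.array(c['tvec'])
    return K,D,Rc,o
def rays(C,uv):
    K,D,Rc,o=C
    p=cv2.undistortPoints(np.array(uv,float).reshape(-1,1,2),K,D).reshape(-1,2)
    return np.c_[p,np.ones(len(p))]@Rc.T, o
def onplane(C,uv,z):
    d,o=rays(C,uv); return o+d*((z-o[2])/d[:,2])[:,None]
def depthpts(C,mask,depth):
    v,u=np.nonzero(mask&(depth>0)); d,o=rays(C,np.c_[u,v]); return o+d*depth[v,u][:,None]
def tri(C1,p1,C2,p2):
    d1,o1=rays(C1,[p1]);d2,o2=rays(C2,[p2]);d1=d1[0];d2=d2[0]
    s=np.linalg.lstsq(np.c_[d1,-d2],o2-o1,rcond=None)[0]
    a=o1+s[0]*d1;b=o2+s[1]*d2
    return (a+b)/2,np.linalg.norm(a-b)
def hsv(im): return cv2.cvtColor(im,cv2.COLOR_RGB2HSV)
def crop(im,x0,y0,x1,y1,s,fn): cv2.imwrite(fn,cv2.resize(im[y0:y1,x0:x1,::-1],None,fx=s,fy=s,interpolation=cv2.INTER_CUBIC))
E
python3 - <<'E'
from h import *
for n,box in(("scene",(180,150,420,345)),("side",(200,160,360,365))):
    f=np.load(n+"0.npz");im,d=f['im'],f['d'];C=cam(n);H=hsv(im)
    crop(im,*box,3,f"pics/crop_{n}.png")
    yy,xx=np.mgrid[:420,:560]; B=(xx>box[0])&(xx<box[2])&(yy>box[1])&(yy<box[3])
    for nm,lo,hi in(("blue",(105,120,40),(130,255,255)),("green",(50,120,40),(75,255,255)),("red",(0,130,60),(8,255,255)),("orange",(9,170,120),(16,255,255)),("turq",(78,120,60),(95,255,255))):
        m=(cv2.inRange(H,lo,hi)>0)&B
        k,l,s,c=cv2.connectedComponentsWithStats(m.astype(np.uint8))
        for i in range(1,k):
            if s[i,4]<8: continue
            P=depthpts(C,l==i,d)
            if len(P): print(n,nm,s[i],c[i].round(1),"mean",P.mean(0).round(),"min",np.percentile(P,2,0).round(),"max",np.percentile(P,98,0).round())
E
```

```text
scene blue [328 272  33  23 392] [342.5 281.5] mean [484. 344.  74.] min [441. 326.  35.] max [520. 359.  89.]
scene green [ 224  208   76   47 1663] [260.  230.4] mean [553.  33.   9.] min [461. -19.   1.] max [647.  95.  29.]
scene red [244 187   5   5  20] [246.2 188.8] mean [ 524. -102.   53.] min [ 516. -110.   49.] max [531. -92.  58.]
scene red [195 266  19  16 218] [203.9 273.2] mean [788. 157.  99.] min [768. 135.  94.] max [808. 179. 104.]
scene orange [372 305  35  14 273] [389.  311.5] mean [444. 479.  84.] min [413. 449.  77.] max [475. 509.  89.]
scene orange [358 315  55  23 365] [386.6 327.2] mean [445. 486.  22.] min [389. 429.   5.] max [498. 530.  36.]
scene orange [380 331  21   5  24] [389.8 333.1] mean [442. 499.   9.] min [423. 483.   3.] max [458. 515.  14.]
scene turq [284 240  21  50 401] [294.7 265.9] mean [556. 228.  57.] min [538. 164.   8.] max [576. 268.  88.]
scene turq [279 249   5   4  15] [280.7 250.1] mean [547. 141.  27.] min [539. 133.  18.] max [554. 163.  56.]
side blue [225 259  26  37 531] [237.7 276.6] mean [466. 348.  67.] min [432. 324.  30.] max [513. 361.  86.]
side green [ 246  197   72   40 1118] [281.8 218.2] mean [554.  30.   9.] min [455. -21.   4.] max [646.  95.  28.]
side green [268 229   7   4   8] [270.8 230.4] mean [549.  95.   5.] min [536.  95.   3.] max [560.  97.   7.]
side red [201 187   6   8  41] [203.2 190.6] mean [774. 147.  99.] min [761. 133.  95.] max [793. 163. 103.]
side red [310 189   7   6  26] [313.  191.6] mean [ 518. -103.   51.] min [ 508. -115.   45.] max [526. -93.  54.]
side red [201 196   7  24  70] [202.2 208.6] mean [766. 170.  45.] min [760. 162.   5.] max [771. 176.  92.]
side orange [204 297  21  62 537] [212.3 327.3] mean [420. 494.  57.] min [380. 447.   4.] max [471. 531.  86.]
side turq [229 222  43  42 512] [248.3 241.9] mean [542. 211.  45.] min [518. 138.   4.] max [571. 267.  86.]
```

```bash
file pics/*
```

```text
bash: file: command not found
```

View pics/crop_scene.png

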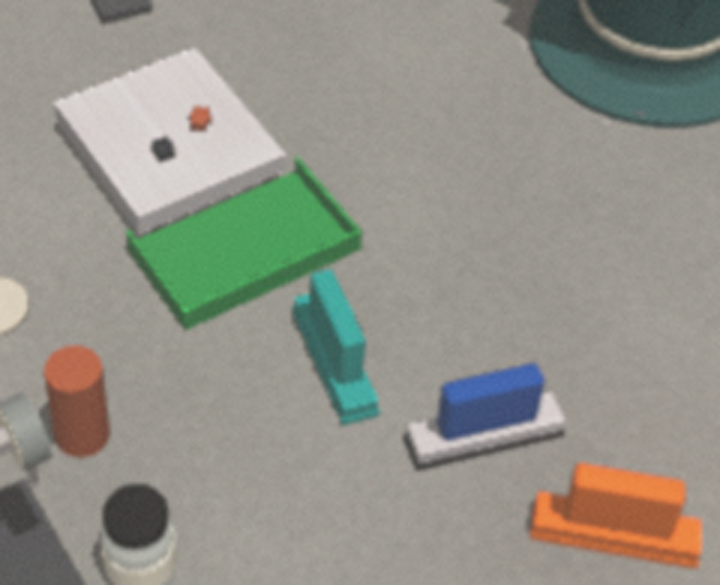

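View pics/crop_side.png

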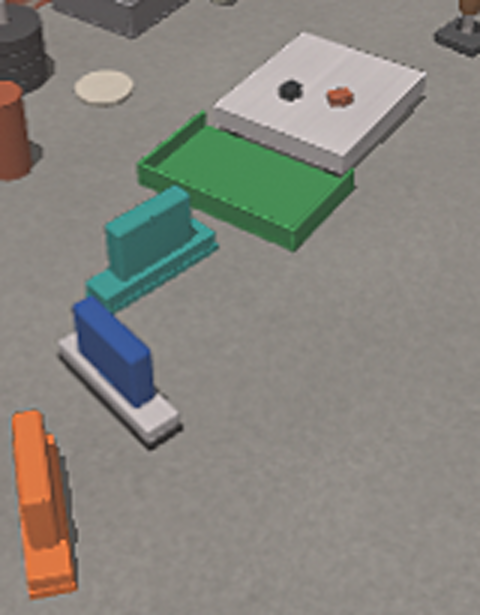

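The close crops show a white block with a black sole and a blue handle at scene (343,287), so the choice stands. Now I triangulate plate, scraper and chips.

```bash
python3 - <<'E'
from h import *
A=cam("scene");B=cam("side")
a=lambda c:((c[0]+.5)/3-.5+180,(c[1]+.5)/3-.5+150)
b=lambda c:((c[0]+.5)/3-.5+200,(c[1]+.5)/3-.5+160)
L={"far+y":((140,218),(215,107)),"near+y":((293,154),(343,158)),"near-y":((193,48),(425,72)),"far-y":((55,105),(305,33)),
"tray far end":((187,325),(139,163)),"tray near end":((361,232),(295,232)),
"red":((200,116),(341,95)),"grey":((163,147),(291,89)),"baseL":((408,430),(60,343)),"baseR":((563,418),(180,423)),}
for k,(p,q) in L.items():
    X,e=tri(A,a(p),B,b(q)); print(k,X.round(1),"gap",e.round(1))
for n in("scene","side"):
    f=np.load(n+"0.npz");im,d=f['im'],f['d'];C=cam(n);H=hsv(im)
    m=cv2.inRange(H,(105,120,40),(130,255,255))>0
    m[:, :200]=0; m[:250]=0; m[310:]=0;m[:,370:]=0
    P=depthpts(C,m,d);P=P[P[:,2]>78]
    r=cv2.minAreaRect(P[:,:2].astype(np.float32));print(n,len(P),P.mean(0).round(1),r)
E
```

```text
far+y [634.  -24.9  34.8] gap 1.3
near+y [462.2 -18.7  40.7] gap 0.2
near-y [ 470.4 -216.2   37. ] gap 1.8
far-y [ 636.3 -215.1   33.4] gap 3.5
tray far end [650.4  97.8  20.2] gap 14.0
tray near end [450.5  92.   22.8] gap 0.7
red [ 520.  -109.2   47.1] gap 0.3
grey [573.8 -89.2  46.3] gap 0.1
baseL [545.3 324.3  23.4] gap 23.3
baseR [403.6 351.9   8.5] gap 19.4
scene 239 [479.8 342.2  83.7] ((479.9225158691406, 341.5115966796875), (22.758060455322266, 86.3533935546875), 73.78105926513672)
side 244 [472.1 343.4  82.9] ((474.57049560546875, 341.5959167480469), (22.973947525024414, 87.07247161865234), 74.1788101196289)
```

```bash
cat >> h.py <<'E'
def down(yaw):  # tool pointing down, tool x at yaw (deg)
    c,s=np.cos(np.radians(yaw)),np.sin(np.radians(yaw))
    return R.from_matrix(np.array([[c,s,0],[s,-c,0],[0,0,-1]]))
def plan(*tg):
    st=get_state();p=st['ee_pos'];r=R.from_quat(st['ee_rot'])
    x=r.as_matrix()[:,0];print("t",round(st['time'],2),"p",p.round(1),"yaw",np.degrees(np.arctan2(x[1],x[0])).round(2),"f",st['ft_force'].round(1),"gap",round(st['finger_gap'],1))
    for (q,yaw) in tg:
        print("->",q,yaw,"shift m",(r.inv().apply(np.array(q)-p)/1000).round(4),"turn",(r.inv()*down(yaw)).as_rotvec(degrees=True).round(2))
E
python3 -c "
from h import *
plan(((450,-330,330),60),((550,-150,330),100))"
```

```text
t 0.15 p [ 266.  -565.3  255.8] yaw 25.2 f [ 0.1 -0.2 -0.3] gap 85.7
-> (450, -330, 330) 60 shift m [ 0.2667 -0.1346 -0.0741] turn [-5.00e-02 -1.00e-02 -3.48e+01]
-> (550, -150, 330) 100 shift m [ 0.4338 -0.2549 -0.074 ] turn [-5.00e-02 -3.00e-02 -7.48e+01]
```

{"op": "carry_out", "data": {"series": [{"x":0.045,"y":-0.022,"z":-0.015,"wz":-8},{"x":0.088,"y":-0.046,"z":-0.03,"wz":-16},{"x":0.132,"y":-0.07,"z":-0.045,"wz":-24},{"x":0.176,"y":-0.094,"z":-0.06,"wz":-32},{"x":0.22,"y":-0.118,"z":-0.074,"wz":-40}]}}

```text
invalid input at $.series[0]: expected keys x, y, z, wx, wy, wz, claw
```

```bash
python3 -c "
from h import *
plan(((550,-150,330),100))"
```

```text
t 0.15 p [ 266.  -565.3  255.8] yaw 25.2 f [ 0.1 -0.2 -0.3] gap 85.7
-> (550, -150, 330) 100 shift m [ 0.4338 -0.2549 -0.074 ] turn [-5.00e-02 -3.00e-02 -7.48e+01]
```

All keys are required.

{"op": "carry_out", "data": {"series": [{"x":0.045,"y":-0.022,"z":-0.015,"wx":0,"wy":0,"wz":-8,"claw":0},{"x":0.088,"y":-0.046,"z":-0.03,"wx":0,"wy":0,"wz":-16,"claw":0},{"x":0.132,"y":-0.07,"z":-0.045,"wx":0,"wy":0,"wz":-24,"claw":0},{"x":0.176,"y":-0.094,"z":-0.06,"wx":0,"wy":0,"wz":-32,"claw":0},{"x":0.22,"y":-0.118,"z":-0.074,"wx":0,"wy":0,"wz":-40,"claw":0}]}}

```text
time: 0.65
ee_pos: [409.7, -371.3, 327.7]
ee_rot: [0.841, 0.541, -0.0, -0.0]
ft_force: [0.0, -0.7, 0.3]
finger_gap: 85.6
```

```bash
python3 -c "
from h import *
plan(((550,-150,330),100));print(get_state()['joint_positions'].round(2))"
```

```text
t 0.65 p [ 409.7 -371.3  327.7] yaw 65.52 f [ 0.  -0.7  0.3] gap 85.6
-> (550, -150, 330) 100 shift m [ 0.2595  0.036  -0.0022] turn [-3.000e-02 -3.000e-02 -3.448e+01]
[ 0.88  0.24 -0.24  1.7   0.06  1.21  0.2 ]
```

{"op": "carry_out", "data": {"series": [{"x":0.049,"y":0.007,"z":0,"wx":0,"wy":0,"wz":-7,"claw":0},{"x":0.098,"y":0.014,"z":0,"wx":0,"wy":0,"wz":-14,"claw":0},{"x":0.147,"y":0.021,"z":0,"wx":0,"wy":0,"wz":-21,"claw":0},{"x":0.196,"y":0.028,"z":0,"wx":0,"wy":0,"wz":-28,"claw":0},{"x":0.225,"y":0.032,"z":0,"wx":0,"wy":0,"wz":-32,"claw":0}]}}

```text
time: 1.15
ee_pos: [533.5, -175.9, 327.8]
ee_rot: [0.656, 0.755, 0.0, -0.001]
ft_force: [0.0, -0.1, -0.3]
finger_gap: 85.4
```

```bash
python3 -c "
from h import *
st=get_state();im,d=optics.get_image('wrist');np.savez('w1.npz',im=im,d=d,p=st['ee_pos'],q=st['ee_rot']);cv2.imwrite('pics/w1.png',im[:,:,::-1])
plan(((480,300,330),164));print(get_state()['joint_positions'].round(2),get_state()['joint_vel'].round(3))"
```

```text
t 1.2 p [ 535.1 -172.5  327.8] yaw 98.4 f [ 0.4  6.  -0.2] gap 85.5
-> (480, 300, 330) 164 shift m [ 0.4755  0.0145 -0.001 ] turn [  0.13  -0.1  -65.6 ]
[ 0.63  0.27 -0.45  1.67  0.12  1.22  0.3 ] [ 0.039 -0.018  0.04   0.019 -0.021 -0.006 -0.02 ]
```

View pics/w1.png

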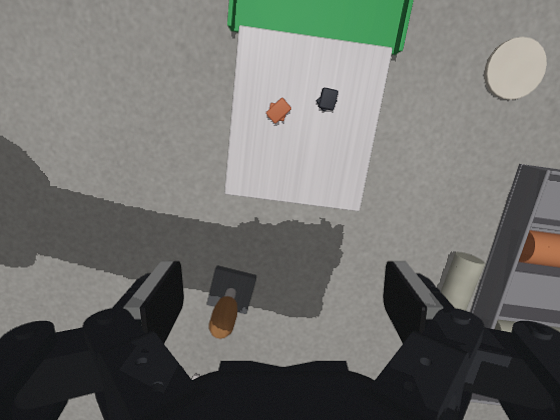

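The wrist view shows the plate corners at about (240,26), (391,47), (359,210) and (226,193). The red chip is at (278,110), the grey chip at (328,98), and the tamper is at (232,290), off the plate's -y end.

```bash
python3 - <<'E'
from h import *
f=np.load('w1.npz');im,d=f['im'],f['d']
C=cam('wrist',dict(ee_pos=f['p'],ee_rot=f['q']))
H=hsv(im);g=im.astype(int)
m=((g.min(2)>165)).astype(np.uint8); m[:, :200]=0;m[:,420:]=0;m[230:]=0
m=cv2.morphologyEx(m,cv2.MORPH_CLOSE,np.ones((25,25)));m=cv2.morphologyEx(m,cv2.MORPH_OPEN,np.ones((9,9)))
c=max(cv2.findContours(m,0,2)[0],key=cv2.contourArea)
ap=cv2.approxPolyDP(c,8,True).reshape(-1,2);print(ap.tolist())
q=onplane(C,ap,40);print(q.round(1).tolist())
P=depthpts(C,cv2.erode(m,np.ones((7,7)))>0,d);print("plate z by depth",np.median(P[:,2]))
rect=cv2.minAreaRect(onplane(C,c.reshape(-1,2),40)[:,:2].astype(np.float32));print(rect)
S=cam('scene')
for nm,mm in(("red",cv2.inRange(H,(0,110,60),(12,255,255))),("grey",(g.max(2)<75).astype(np.uint8)*255)):
    mm[:60]=0;mm[160:]=0;mm[:,:230]=0;mm[:,380:]=0
    k,l,s,cc=cv2.connectedComponentsWithStats(mm);i=1+np.argmax(s[1:,4]);print(nm,s[i],cc[i].round(1),onplane(C,[cc[i]],50).round(1)); 
    P=depthpts(C,l==i,d);print("  depth", P.min(0).round(1),P.max(0).round(1))
print("tamper base",onplane(C,[(217,267),(256,275),(246,312),(209,302)],15).round().tolist())
P=depthpts(C,cv2.inRange(H,(5,80,20),(18,255,180))>0,d);P=P[(P[:,1]<-200)&(P[:,2]>20)&(P[:,2]<150)&(P[:,0]<600)];print("tamper handle",P.min(0),P.max(0))
print('grey tri',tri(C,(328,98),S,((163.5)/3-.5+180,147.5/3-.5+150)),'red',tri(C,(278,110),S,(200.5/3-.5+180,116.5/3-.5+150)))
print('plate tri near+y',tri(C,(240,27),S,(293.5/3-.5+180,154.5/3-.5+150)),'near-y',tri(C,(226,193),S,(193.5/3-.5+180,48.5/3-.5+150)))
E
```

```text
[[239, 27], [226, 193], [359, 209], [390, 48]]
[[463.4, -27.6, 40.0], [466.6, -213.2, 40.0], [632.9, -210.6, 40.0], [629.6, -25.4, 40.0]]
plate z by depth 39.727526345649295
((548.225341796875, -119.27919006347656), (168.94024658203125, 187.86215209960938), 0.4421800673007965)
red [267  98  24  25 366] [278.2 110.4] [[ 517.1 -107.4   50. ]]
  depth [ 504.8 -120.5   39.3] [530.1 -93.7  55.4]
grey [316  88  22  23 316] [327.3 100. ] [[569.9 -88.7  50. ]]
  depth [558.  -99.9  39.4] [579.  -76.4  55.9]
tamper base [[461.0, -327.0, 15.0], [516.0, -332.0, 15.0], [508.0, -392.0, 15.0], [454.0, -383.0, 15.0]]
tamper handle [ 469.14604201 -373.96723494   45.67546117] [ 498.20117706 -347.02310194  105.2432863 ]
grey tri (array([572.40853303, -87.38303377,  46.9805171 ]), np.float64(4.044309874736277)) red (array([ 518.5670031 , -107.81613353,   47.48843519]), np.float64(3.831747251833215))
plate tri near+y (array([461.1026226 , -25.24430262,  33.45702449]), np.float64(5.156526094347458)) near-y (array([ 468.02388779, -215.47899383,   35.39272933]), np.float64(4.686143881304609))
```

{"op": "carry_out", "data": {"series": [{"x":0.045,"y":0.001,"z":0,"wx":0,"wy":0,"wz":-6,"claw":0},{"x":0.09,"y":0.003,"z":0,"wx":0,"wy":0,"wz":-12,"claw":0},{"x":0.135,"y":0.004,"z":0,"wx":0,"wy":0,"wz":-18,"claw":0},{"x":0.18,"y":0.005,"z":0,"wx":0,"wy":0,"wz":-24,"claw":0},{"x":0.225,"y":0.007,"z":0,"wx":0,"wy":0,"wz":-31,"claw":0}]}}

```text
time: 1.7
ee_pos: [508.4, 52.6, 328.4]
ee_rot: [0.426, 0.905, 0.001, -0.0]
ft_force: [1.5, -0.1, -0.1]
finger_gap: 85.6
```

```bash
python3 -c "
from h import *
plan(((470,335,250),164));print(get_state()['joint_positions'].round(2),get_state()['joint_vel'].round(3))"
```

```text
t 1.7 p [508.4  52.6 328.4] yaw 129.62 f [ 1.5 -0.1 -0.1] gap 85.6
-> (470, 335, 250) 164 shift m [0.242  0.1503 0.079 ] turn [  0.13  -0.05 -34.38]
[ 0.42  0.19 -0.66  1.79  0.13  1.2   0.41] [-0.486  0.026 -0.445  0.022  0.09   0.006  0.273]
```

{"op": "carry_out", "data": {"series": [{"x":0.042,"y":0.026,"z":0.0,"wx":0,"wy":0,"wz":-7,"claw":0},{"x":0.084,"y":0.052,"z":0.01,"wx":0,"wy":0,"wz":-14,"claw":0},{"x":0.126,"y":0.078,"z":0.02,"wx":0,"wy":0,"wz":-21,"claw":0},{"x":0.168,"y":0.104,"z":0.035,"wx":0,"wy":0,"wz":-28,"claw":0},{"x":0.205,"y":0.128,"z":0.05,"wx":0,"wy":0,"wz":-34.3,"claw":0}]}}

```text
time: 2.2
ee_pos: [475.9, 293.9, 278.7]
ee_rot: [0.138, 0.99, 0.001, 0.001]
ft_force: [2.0, -1.4, -0.4]
finger_gap: 85.2
```

{"op": "carry_out", "data": {"series": [{"x":0.0,"y":0.04,"z":0.02,"wx":0,"wy":0,"wz":0,"claw":0},{"x":0.0,"y":0.04,"z":0.02,"wx":0,"wy":0,"wz":0,"claw":0},{"x":0.0,"y":0.04,"z":0.02,"wx":0,"wy":0,"wz":0,"claw":0}]}}

```text
time: 2.5
ee_pos: [486.4, 332.9, 257.8]
ee_rot: [0.137, 0.991, 0.001, -0.0]
ft_force: [0.2, -0.5, 0.6]
finger_gap: 85.1
```

```bash
python3 -c "
from h import *
st=get_state();im,d=optics.get_image('wrist');np.savez('w2.npz',im=im,d=d,p=st['ee_pos'],q=st['ee_rot']);cv2.imwrite('pics/w2.png',im[:,:,::-1])
plan(((477,341,230),164));print(get_state()['joint_positions'].round(2),get_state()['joint_vel'].round(3))"
```

```text
t 2.55 p [486.9 332.  258.6] yaw 164.15 f [-0.4 -0.3 -0.4] gap 85.1
-> (477, 341, 230) 164 shift m [0.012  0.0059 0.0286] turn [0.12 0.01 0.15]
[-0.03  0.47 -0.82  1.68  0.37  1.15  0.34] [ 0.027 -0.027  0.001  0.002 -0.001 -0.002 -0.   ]
```

View pics/w2.png

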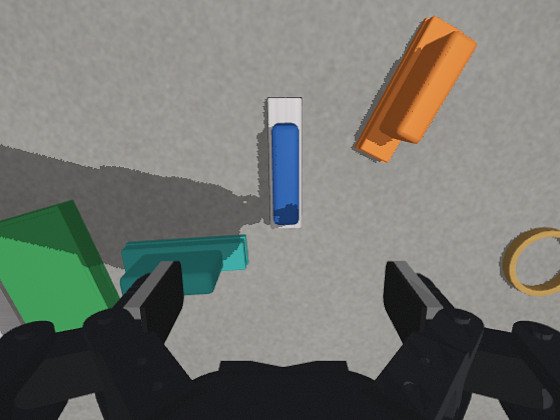

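The wrist view shows the blue handle at (285,174), with the block ends at rows 97 and 228. The orange block is at (420,90), and the turquoise corner is at (247,236). Nothing lies beside the middle of the handle where the fingers come down.

```bash
python3 - <<'E'
from h import *
f=np.load('w2.npz');im,d=f['im'],f['d']
C=cam('wrist',dict(ee_pos=f['p'],ee_rot=f['q']));H=hsv(im)
m=cv2.inRange(H,(105,110,30),(130,255,255));m[:,:255]=0;m[:,320:]=0;m[250:]=0
P=depthpts(C,m>0,d);print("z",np.percentile(P[:,2],[2,20,50,98]))
T=P[P[:,2]>80];print(cv2.minAreaRect(T[:,:2].astype(np.float32)),T.mean(0))
b=((im.min(2)>140)&(im.max(2).astype(int)-im.min(2)<30)).astype(np.uint8);b[:,:264]=0;b[:,304:]=0;b[:95]=0;b[232:]=0
Q=depthpts(C,b>0,d);Q=Q[(Q[:,2]>19)&(Q[:,2]<30)];print("block",np.median(Q[:,2]),cv2.minAreaRect(Q[:,:2].astype(np.float32)))
c=max(cv2.findContours(m,0,2)[0],key=cv2.contourArea);print(cv2.boundingRect(c))
S=cam('scene');D=cam('side')
E
```

```text
z [80.22164437 83.32871643 84.33779392 85.9657062 ]
((472.11297607421875, 338.90936279296875), (22.83292007446289, 88.81828308105469), 74.93539428710938) [470.36238899 339.45633855  84.16629456]
block 23.588159133513557 ((473.092529296875, 338.56182861328125), (33.20606231689453, 137.1493377685547), 74.66702270507812)
(272, 123, 27, 102)
```

```bash
python3 -c "
from h import *
plan(((472.5,338.8,140),164.8),((472.5,338.8,61),164.8))"
```

```text
t 2.55 p [486.9 332.  258.6] yaw 164.15 f [-0.4 -0.3 -0.4] gap 85.1
-> (472.5, 338.8, 140) 164.8 shift m [0.0157 0.0024 0.1186] turn [ 0.12  0.01 -0.65]
-> (472.5, 338.8, 61) 164.8 shift m [0.0158 0.0022 0.1976] turn [ 0.12  0.01 -0.65]
```

{"op": "carry_out", "data": {"series": [{"x":0.008,"y":0.001,"z":0.04,"wx":0.1,"wy":0,"wz":-0.6,"claw":0},{"x":0.0158,"y":0.0023,"z":0.08,"wx":0.1,"wy":0,"wz":-0.6,"claw":0},{"x":0.0158,"y":0.0023,"z":0.11,"wx":0.1,"wy":0,"wz":-0.6,"claw":0},{"x":0.0158,"y":0.0023,"z":0.12,"wx":0.1,"wy":0,"wz":-0.6,"claw":0}]}}

```text
time: 2.95
ee_pos: [472.3, 336.6, 136.8]
ee_rot: [0.134, 0.991, -0.001, -0.001]
ft_force: [0.7, -1.5, 0.2]
finger_gap: 85.5
```

```bash
python3 -c "
from h import *
plan(((472.5,338.8,61),164.8))"
```

```text
t 2.95 p [472.3 336.6 136.8] yaw 164.64 f [ 0.7 -1.5  0.2] gap 85.5
-> (472.5, 338.8, 61) 164.8 shift m [0.0003 0.0024 0.0758] turn [-0.12 -0.04 -0.16]
```

{"op": "carry_out", "data": {"series": [{"x":0,"y":0.002,"z":0.03,"wx":0,"wy":0,"wz":0,"claw":0},{"x":0,"y":0.002,"z":0.055,"wx":0,"wy":0,"wz":0,"claw":0},{"x":0,"y":0.002,"z":0.07,"wx":0,"wy":0,"wz":0,"claw":0},{"x":0,"y":0.002,"z":0.076,"wx":0,"wy":0,"wz":0,"claw":0},{"x":0,"y":0.002,"z":0.076,"wx":0,"wy":0,"wz":0,"claw":0}]}}

```text
time: 3.45
ee_pos: [473.1, 338.3, 61.4]
ee_rot: [0.134, 0.991, -0.001, -0.0]
ft_force: [0.4, 0.2, 0.8]
finger_gap: 85.4
```

```bash
python3 -c "
from h import *
st=get_state();im,d=optics.get_image('wrist');np.savez('w3.npz',im=im,d=d,p=st['ee_pos'],q=st['ee_rot']);cv2.imwrite('pics/w3.png',im[:,:,::-1])
plan(((472.5,338.8,61),164.8))"
```

```text
t 3.5 p [473.3 338.6  61.9] yaw 164.61 f [-0.2  0.6  0.5] gap 85.4
-> (472.5, 338.8, 61) 164.8 shift m [0.0008 0.     0.0009] turn [-0.08  0.   -0.19]
```

View pics/w3.png

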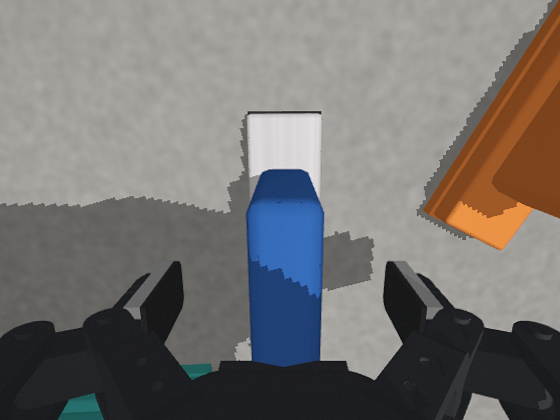

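The handle is centred between the jaws: handle column about 285, jaw middle 284. Closing now.

{"op": "carry_out", "data": {"series": [{"x":0,"y":0,"z":0,"wx":0,"wy":0,"wz":0,"claw":255},{"x":0,"y":0,"z":0,"wx":0,"wy":0,"wz":0,"claw":255},{"x":0,"y":0,"z":0,"wx":0,"wy":0,"wz":0,"claw":255},{"x":0,"y":0,"z":0,"wx":0,"wy":0,"wz":0,"claw":255},{"x":0,"y":0,"z":0,"wx":0,"wy":0,"wz":0,"claw":255}], "newtons": 80}}

```text
time: 4.0
ee_pos: [473.4, 338.7, 62.2]
ee_rot: [0.134, 0.991, -0.001, 0.0]
ft_force: [-0.8, -0.4, 4.1]
finger_gap: 23.3
```

{"op": "carry_out", "data": {"series": [{"x":0,"y":0,"z":0,"wx":0,"wy":0,"wz":0,"claw":255},{"x":0,"y":0,"z":0,"wx":0,"wy":0,"wz":0,"claw":255},{"x":0,"y":0,"z":0,"wx":0,"wy":0,"wz":0,"claw":255}]}}

```text
time: 4.3
ee_pos: [473.4, 338.6, 62.3]
ee_rot: [0.134, 0.991, -0.001, 0.0]
ft_force: [-0.5, -0.8, 1.2]
finger_gap: 23.2
```

```bash
python3 -c "
from h import *
plan(((472.5,338.8,180),164.8));st=get_state();print(st['ee_rot'],st['ee_pos'])"
```

```text
t 4.3 p [473.4 338.6  62.3] yaw 164.61 f [-0.5 -0.8  1.2] gap 23.2
-> (472.5, 338.8, 180) 164.8 shift m [ 0.0009 -0.0002 -0.1177] turn [-0.08  0.02 -0.19]
[ 1.33876135e-01  9.90997832e-01 -6.80540510e-04  1.18114541e-04] [473.40197423 338.61141037  62.25991719]
```

{"op": "carry_out", "data": {"series": [{"x":0,"y":0,"z":-0.015,"wx":0,"wy":0,"wz":0,"claw":255},{"x":0,"y":0,"z":-0.045,"wx":0,"wy":0,"wz":0,"claw":255},{"x":0,"y":0,"z":-0.085,"wx":0,"wy":0,"wz":0,"claw":255},{"x":0,"y":0,"z":-0.12,"wx":0,"wy":0,"wz":0,"claw":255},{"x":0,"y":0,"z":-0.135,"wx":0,"wy":0,"wz":0,"claw":255}]}}

```text
time: 4.8
ee_pos: [473.8, 339.6, 201.2]
ee_rot: [0.134, 0.991, 0.001, 0.002]
ft_force: [0.1, 0.3, -2.9]
finger_gap: 22.8
```

```bash
python3 -c "
from h import *
st=get_state();im,d=optics.get_image('wrist');cv2.imwrite('pics/w4.png',im[:,:,::-1])
plan(((549.9,-190.5,190),180.7));print(st['joint_positions'].round(2))"
```

```text
t 4.85 p [474.2 339.8 201.8] yaw 164.62 f [ 1.   1.1 -0.1] gap 23.4
-> (549.9, -190.5, 190) 180.7 shift m [-0.2136 -0.4912  0.0116] turn [  0.08   0.23 -16.08]
[-0.07  0.52 -0.8   1.76  0.43  1.04  0.28]
```

View pics/w4.png

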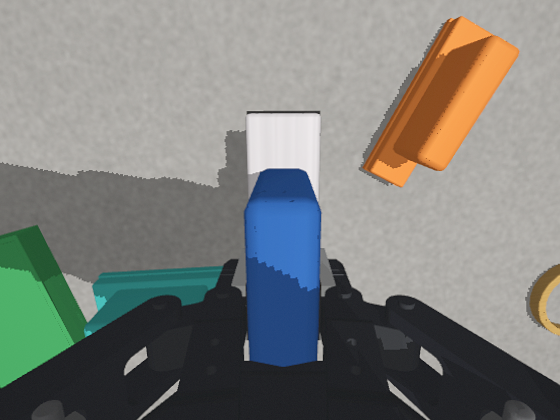

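The scraper is lifted with no slip: its edge is still at row 112. Moving to the plate's -y end.

{"op": "carry_out", "data": {"series": [{"x":-0.012,"y":-0.03,"z":0,"wx":0,"wy":0.1,"wz":-1,"claw":255},{"x":-0.03,"y":-0.069,"z":0,"wx":0,"wy":0.1,"wz":-2.3,"claw":255},{"x":-0.048,"y":-0.11,"z":0,"wx":0,"wy":0.1,"wz":-3.6,"claw":255},{"x":-0.066,"y":-0.151,"z":0,"wx":0,"wy":0.2,"wz":-5,"claw":255},{"x":-0.084,"y":-0.192,"z":0,"wx":0,"wy":0.2,"wz":-6.5,"claw":255}]}}

```text
time: 5.35
ee_pos: [503.7, 130.3, 200.8]
ee_rot: [0.077, 0.997, 0.001, -0.0]
ft_force: [0.8, -0.6, -2.1]
finger_gap: 23.2
```

```bash
python3 -c "
from h import *
plan(((549.9,-190.5,190),180.7));print(get_state()['joint_positions'].round(2))"
```

```text
t 5.35 p [503.7 130.3 200.8] yaw 171.18 f [ 0.8 -0.6 -2.1] gap 23.2
-> (549.9, -190.5, 190) 180.7 shift m [-0.0948 -0.31    0.0104] turn [ 0.08 -0.04 -9.52]
[ 0.37  0.41 -0.83  1.91  0.36  0.98  0.79]
```

{"op": "carry_out", "data": {"series": [{"x":-0.013,"y":-0.042,"z":0,"wx":0,"wy":0,"wz":-1.3,"claw":255},{"x":-0.026,"y":-0.084,"z":0,"wx":0,"wy":0,"wz":-2.6,"claw":255},{"x":-0.039,"y":-0.126,"z":0,"wx":0,"wy":0,"wz":-3.9,"claw":255},{"x":-0.052,"y":-0.168,"z":0,"wx":0,"wy":0,"wz":-5.2,"claw":255},{"x":-0.064,"y":-0.208,"z":0,"wx":0,"wy":0,"wz":-6.4,"claw":255}]}}

```text
time: 5.85
ee_pos: [534.5, -87.2, 199.6]
ee_rot: [0.021, 1.0, 0.001, -0.001]
ft_force: [1.0, 0.3, -2.8]
finger_gap: 23.2
```

```bash
python3 -c "
from h import *
plan(((549.9,-190.5,190),180.7));print(get_state()['joint_positions'].round(2))"
```

```text
t 5.85 p [534.5 -87.2 199.6] yaw 177.61 f [ 1.   0.3 -2.8] gap 23.2
-> (549.9, -190.5, 190) 180.7 shift m [-0.0197 -0.1026  0.0095] turn [ 0.09 -0.1  -3.09]
[ 0.74  0.44 -0.8   1.86  0.37  1.    1.32]
```

{"op": "carry_out", "data": {"series": [{"x":-0.008,"y":-0.04,"z":0,"wx":0.1,"wy":-0.1,"wz":-1.2,"claw":255},{"x":-0.015,"y":-0.075,"z":0,"wx":0.1,"wy":-0.1,"wz":-2.4,"claw":255},{"x":-0.02,"y":-0.097,"z":0.005,"wx":0.1,"wy":-0.1,"wz":-3.1,"claw":255},{"x":-0.02,"y":-0.103,"z":0.01,"wx":0.1,"wy":-0.1,"wz":-3.1,"claw":255},{"x":-0.02,"y":-0.103,"z":0.01,"wx":0.1,"wy":-0.1,"wz":-3.1,"claw":255}]}}

```text
time: 6.35
ee_pos: [549.2, -191.3, 187.8]
ee_rot: [-0.006, 1.0, 0.0, -0.001]
ft_force: [-0.3, 1.1, -2.3]
finger_gap: 22.8
```

```bash
python3 -c "
from h import *
for n in ('scene','side'):
  im,d=optics.get_image(n)
  crop(im,*((170,110,330,260) if n=='scene' else (240,90,400,250)),4,f'pics/c5_{n}.png')
plan(((549.9,-190.5,130),180.7),((549.9,-190.5,104),180.7));print(get_state()['joint_positions'].round(2))"
```

```text
t 6.45 p [ 550.  -189.6  189.1] yaw -179.23 f [-0.1  0.5 -2.2] gap 23.0
-> (549.9, -190.5, 130) 180.7 shift m [ 0.     -0.0009  0.0591] turn [ 0.03 -0.04  0.07]
-> (549.9, -190.5, 104) 180.7 shift m [ 0.     -0.0009  0.0851] turn [ 0.03 -0.04  0.07]
[ 0.86  0.52 -0.76  1.77  0.41  1.02  1.52]
```

View pics/c5_scene.png

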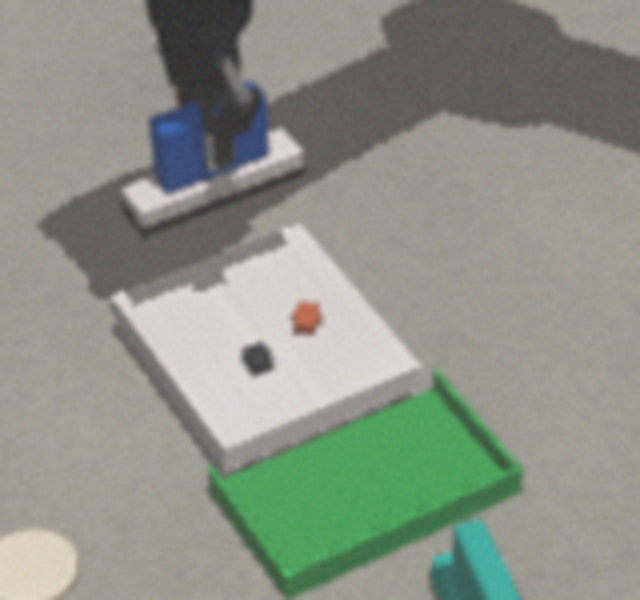

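View pics/c5_side.png

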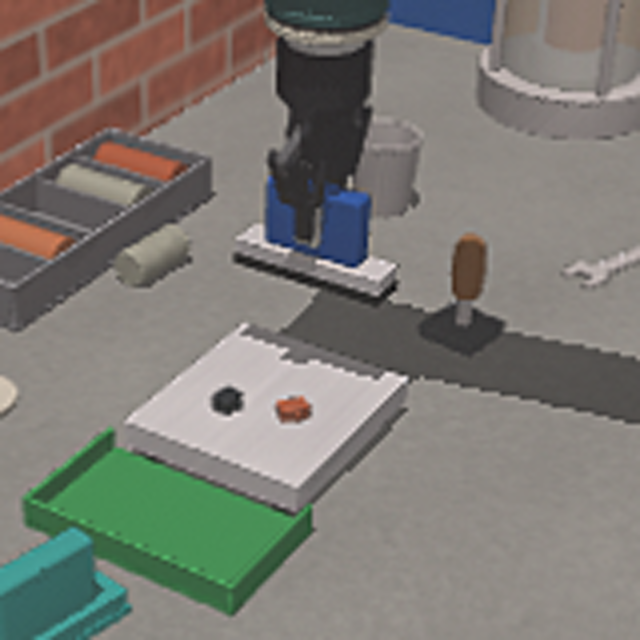

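Both views show the scraper level above the plate's -y end and parallel to it, with the chips untouched. In the scene crop the chips are at (257,358) and (307,317). Lowering now.

{"op": "carry_out", "data": {"series": [{"x":0,"y":-0.001,"z":0.025,"wx":0,"wy":0,"wz":0,"claw":255},{"x":0,"y":-0.001,"z":0.05,"wx":0,"wy":0,"wz":0,"claw":255},{"x":0,"y":-0.001,"z":0.07,"wx":0,"wy":0,"wz":0,"claw":255},{"x":0,"y":-0.001,"z":0.08,"wx":0,"wy":0,"wz":0,"claw":255},{"x":0,"y":-0.001,"z":0.082,"wx":0,"wy":0,"wz":0,"claw":255}]}}

```text
time: 6.95
ee_pos: [549.7, -189.5, 106.5]
ee_rot: [-0.007, 1.0, 0.001, -0.001]
ft_force: [-0.3, -0.3, -3.0]
finger_gap: 23.3
```

{"op": "carry_out", "data": {"series": [{"x":0,"y":0,"z":0,"wx":0,"wy":0,"wz":0,"claw":255},{"x":0,"y":0,"z":0,"wx":0,"wy":0,"wz":0,"claw":255}]}}

```text
time: 7.15
ee_pos: [550.2, -189.2, 107.5]
ee_rot: [-0.008, 1.0, 0.0, -0.0]
ft_force: [0.9, -0.5, -3.2]
finger_gap: 23.3
```

```bash
python3 -c "
from h import *
im,d=optics.get_image('side')
crop(im,240,90,400,250,4,f'pics/c6_side.png')
plan(((550,-190,103.5),180.7),((547.5,-25,103.5),180.7))"
```

```text
t 7.2 p [ 550.2 -189.4  107.5] yaw -179.14 f [-0.3  0.  -3.6] gap 23.3
-> (550, -190, 103.5) 180.7 shift m [ 0.0002 -0.0006  0.004 ] turn [ 0.05 -0.04  0.16]
-> (547.5, -25, 103.5) 180.7 shift m [0.0002 0.1644 0.0041] turn [ 0.05 -0.04  0.16]
```

View pics/c6_side.png

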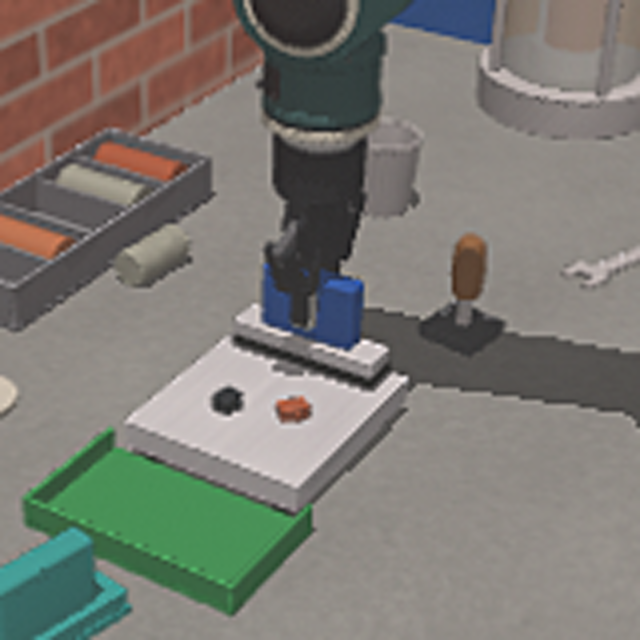

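{"op": "carry_out", "data": {"series": [{"x":0,"y":0,"z":0.002,"wx":0,"wy":0,"wz":0.1,"claw":255},{"x":0,"y":0,"z":0.004,"wx":0,"wy":0,"wz":0.1,"claw":255},{"x":0,"y":0,"z":0.004,"wx":0,"wy":0,"wz":0.1,"claw":255}]}}

```text
time: 7.5
ee_pos: [550.1, -189.4, 103.4]
ee_rot: [-0.007, 1.0, 0.0, -0.0]
ft_force: [0.2, -0.8, -3.3]
finger_gap: 23.4
```

```bash
python3 -c "
from h import *
plan(((550,-190,103.5),180.7),((547.5,-25,103.5),180.7))"
```

```text
t 7.5 p [ 550.1 -189.4  103.4] yaw -179.25 f [ 0.2 -0.8 -3.3] gap 23.4
-> (550, -190, 103.5) 180.7 shift m [ 0.0001 -0.0006 -0.0001] turn [ 0.04 -0.04  0.05]
-> (547.5, -25, 103.5) 180.7 shift m [ 0.0004  0.1645 -0.    ] turn [ 0.04 -0.04  0.05]
```

{"op": "carry_out", "data": {"series": [{"x":0,"y":0.01,"z":0,"wx":0,"wy":0,"wz":0,"claw":255},{"x":0,"y":0.02,"z":0,"wx":0,"wy":0,"wz":0,"claw":255},{"x":0,"y":0.03,"z":0,"wx":0,"wy":0,"wz":0,"claw":255},{"x":0,"y":0.04,"z":0,"wx":0,"wy":0,"wz":0,"claw":255},{"x":0,"y":0.05,"z":0,"wx":0,"wy":0,"wz":0,"claw":255}]}}

```text
time: 8.0
ee_pos: [549.4, -138.2, 103.5]
ee_rot: [-0.007, 1.0, 0.0, -0.0]
ft_force: [-0.2, 0.5, -3.2]
finger_gap: 23.2
```

```bash
python3 -c "
from h import *
plan(((547.5,-25,103.5),180.7))"
```

```text
t 8.0 p [ 549.4 -138.2  103.5] yaw -179.21 f [-0.2  0.5 -3.2] gap 23.2
-> (547.5, -25, 103.5) 180.7 shift m [0.0003 0.1133 0.    ] turn [ 0.04 -0.04  0.09]
```

{"op": "carry_out", "data": {"series": [{"x":0,"y":0.009,"z":0,"wx":0,"wy":0,"wz":0,"claw":255},{"x":0,"y":0.018,"z":0,"wx":0,"wy":0,"wz":0,"claw":255},{"x":0,"y":0.027,"z":0,"wx":0,"wy":0,"wz":0,"claw":255},{"x":0,"y":0.036,"z":0,"wx":0,"wy":0,"wz":0,"claw":255},{"x":0,"y":0.045,"z":0,"wx":0,"wy":0,"wz":0,"claw":255}]}}

```text
time: 8.5
ee_pos: [548.8, -92.6, 103.5]
ee_rot: [-0.007, 1.0, 0.0, -0.0]
ft_force: [0.3, 0.2, -3.3]
finger_gap: 23.1
```

```bash
python3 -c "
from h import *
im,d=optics.get_image('side')
crop(im,240,90,400,250,4,f'pics/c7_side.png')
plan(((547.5,-25,103.5),180.7))"
```

```text
t 8.55 p [548.8 -90.9 103.6] yaw -179.13 f [-0.5  2.8 -2.5] gap 23.3
-> (547.5, -25, 103.5) 180.7 shift m [0.0003 0.0659 0.0002] turn [ 0.09 -0.03  0.17]
```

View pics/c7_side.png

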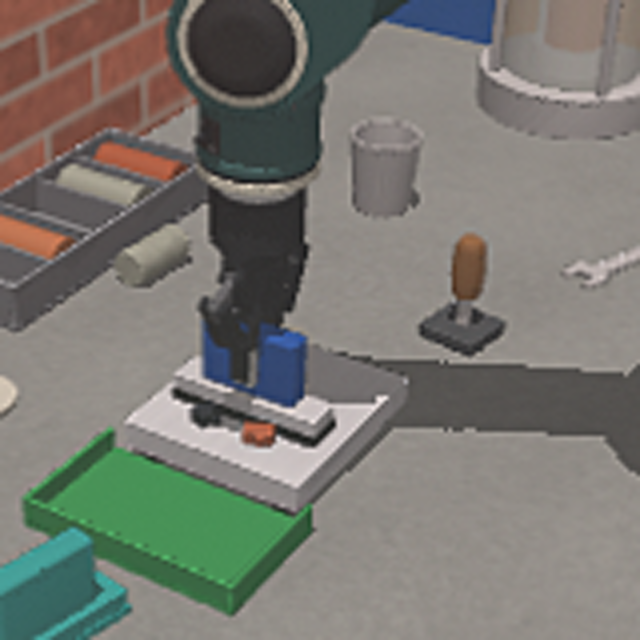

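Both chips are now in front of the sole, at (205,413) and (258,433). Continuing the push.

{"op": "carry_out", "data": {"series": [{"x":0,"y":0.009,"z":0,"wx":0,"wy":0,"wz":0.1,"claw":255},{"x":0,"y":0.018,"z":0,"wx":0,"wy":0,"wz":0.1,"claw":255},{"x":0,"y":0.027,"z":0,"wx":0,"wy":0,"wz":0.1,"claw":255},{"x":0,"y":0.036,"z":0,"wx":0,"wy":0,"wz":0.1,"claw":255},{"x":0,"y":0.045,"z":0,"wx":0,"wy":0,"wz":0.1,"claw":255}]}}

```text
time: 9.05
ee_pos: [548.1, -45.1, 103.7]
ee_rot: [-0.007, 1.0, 0.001, -0.0]
ft_force: [-0.1, 0.6, -2.4]
finger_gap: 22.6
```

{"op": "carry_out", "data": {"series": [{"x":0,"y":0.009,"z":0,"wx":0,"wy":0,"wz":0,"claw":255},{"x":0,"y":0.017,"z":0,"wx":0,"wy":0,"wz":0,"claw":255},{"x":0,"y":0.022,"z":0,"wx":0,"wy":0,"wz":0,"claw":255},{"x":0,"y":0.022,"z":0,"wx":0,"wy":0,"wz":0,"claw":255}]}}

```text
time: 9.45
ee_pos: [547.8, -22.3, 103.8]
ee_rot: [-0.007, 1.0, 0.001, -0.0]
ft_force: [0.2, -0.4, -2.3]
finger_gap: 23.0
```

```bash
python3 -c "
from h import *
for n in ('scene','side'):
  im,d=optics.get_image(n)
  crop(im,*((170,110,330,260) if n=='scene' else (240,90,400,250)),4,f'pics/c8_{n}.png')
plan(((547.5,-25,103.5),180.7))"
```

```text
t 9.55 p [547.8 -23.3 103.7] yaw -179.23 f [-0.6 -0.4 -3.3] gap 23.3
-> (547.5, -25, 103.5) 180.7 shift m [ 0.0003 -0.0017  0.0002] turn [ 0.08 -0.03  0.07]
```

View pics/c8_scene.png

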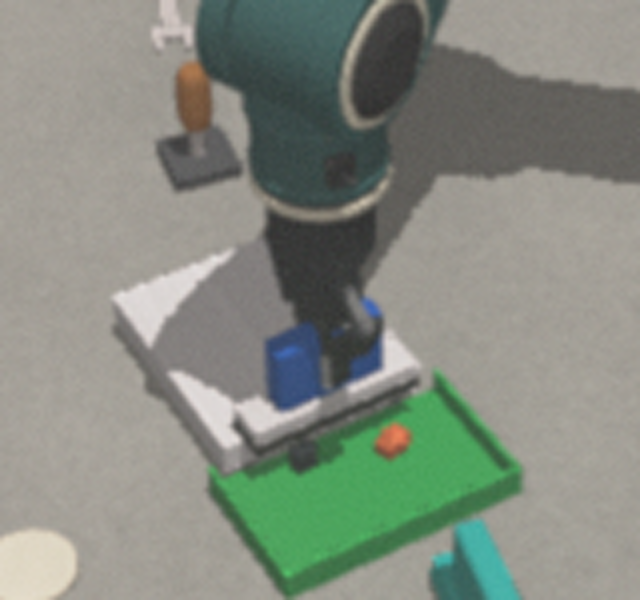

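View pics/c8_side.png

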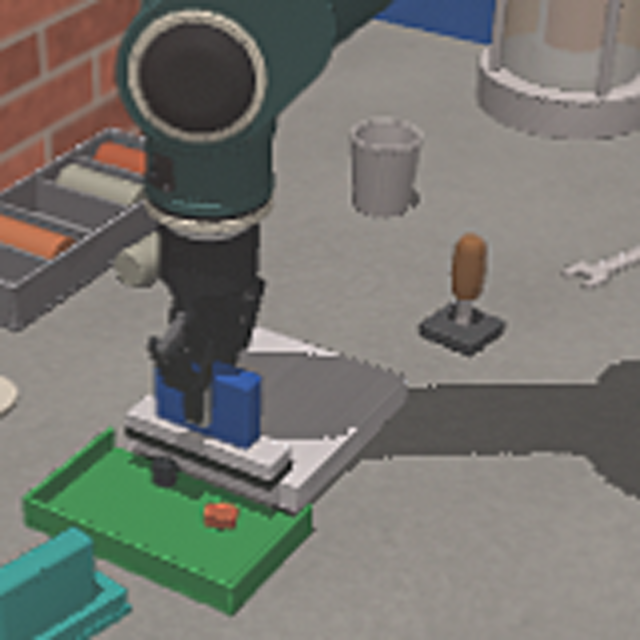

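Both chips look to be in the tray: red at (220,516) and grey at (163,470) in the side crop. I lift straight up and check the grey one.

{"op": "carry_out", "data": {"series": [{"x":0,"y":0,"z":-0.02,"wx":0,"wy":0,"wz":0,"claw":255},{"x":0,"y":0,"z":-0.05,"wx":0,"wy":0,"wz":0,"claw":255},{"x":0,"y":0,"z":-0.085,"wx":0,"wy":0,"wz":0,"claw":255},{"x":0,"y":0,"z":-0.1,"wx":0,"wy":0,"wz":0,"claw":255}]}}

```text
time: 9.95
ee_pos: [548.7, -23.8, 206.3]
ee_rot: [-0.006, 1.0, 0.0, 0.001]
ft_force: [0.2, -0.0, -3.3]
finger_gap: 23.2
```

```bash
python3 -c "
from h import *
for n in ('scene','side'):
  im,d=optics.get_image(n);C=cam(n)
  B=(210,180,310,260) if n=='scene' else (240,180,340,250)
  crop(im,*B,6,f'pics/c9_{n}.png');np.savez(f'c9_{n}.npz',im=im,d=d)
  H=hsv(im)
  for nm,m in (('red',cv2.inRange(H,(0,120,60),(12,255,255))),('dark',(im.max(2)<75).astype(np.uint8))):
    k,l,s,c=cv2.connectedComponentsWithStats(m)
    for i in range(1,k):
      if s[i,4]>5 and B[0]<c[i][0]<B[2] and B[1]<c[i][1]<B[3]:
        P=depthpts(C,l==i,d);print(n,nm,s[i,4],c[i].round(1),P.min(0).round(),P.max(0).round())
plan(((473.4,338.6,205),164.6))"
```

```text
scene red 38 [267.8 219.8] [505.   5.  12.] [529.  27.  27.]
scene dark 6 [270.  181.5] [491. -12. 140.] [503.  -3. 151.]
scene dark 11 [249.2 190.1] [549.  -8. 144.] [579.   0. 155.]
scene dark 7 [240.6 193.9] [585.  -5. 147.] [602.  -3. 152.]
scene dark 18 [244.9 224.5] [579.  -6.  13.] [591.   6.  30.]
side red 43 [294.6 218.4] [496.   6.  12.] [526.  29.  26.]
side dark 45 [280.5 207.5] [569. -31.   2.] [615.   7.  33.]
side dark 6 [310.5 217.2] [477. -41.  -3.] [492. -26.  10.]
t 10.05 p [548.7 -24.  205.1] yaw -179.28 f [-0.5  1.2 -4.3] gap 23.3
-> (473.4, 338.6, 205) 164.6 shift m [7.070e-02 3.635e-01 1.000e-04] turn [ 0.04  0.13 16.12]
```

View pics/c9_scene.png

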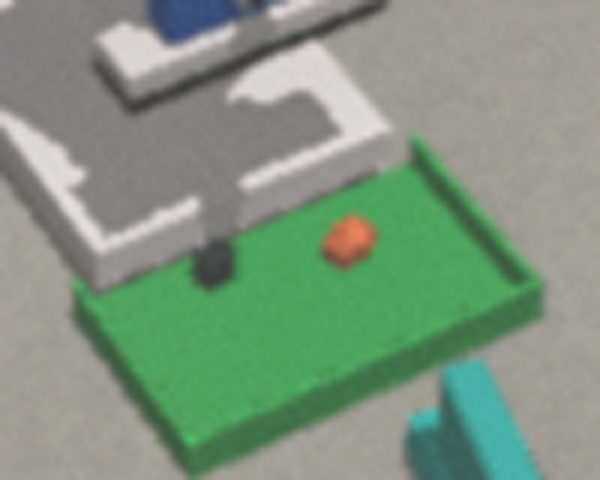

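View pics/c9_side.png

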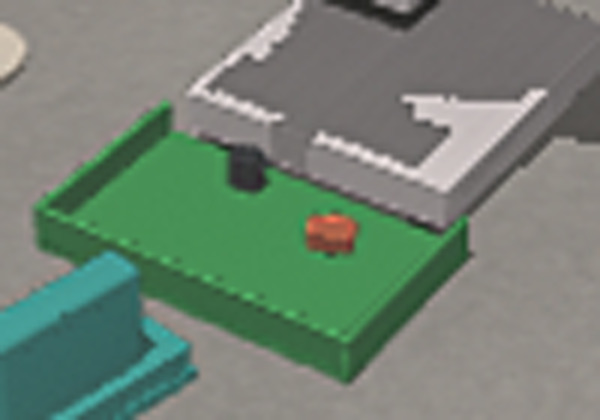

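Both chips lie in the tray: grey at (215,265) and red at (350,242) in the scene crop, with tops at about z 30 and 27 mm. The plate is clear. Now I carry the scraper back.

{"op": "carry_out", "data": {"series": [{"x":0.006,"y":0.03,"z":0,"wx":0,"wy":0,"wz":1.4,"claw":255},{"x":0.014,"y":0.07,"z":0,"wx":0,"wy":0,"wz":3.2,"claw":255},{"x":0.022,"y":0.112,"z":0,"wx":0,"wy":0,"wz":5,"claw":255},{"x":0.03,"y":0.154,"z":0,"wx":0,"wy":0,"wz":6.8,"claw":255},{"x":0.038,"y":0.196,"z":0,"wx":0,"wy":0,"wz":8.7,"claw":255}]}}

```text
time: 10.55
ee_pos: [507.2, 172.4, 203.4]
ee_rot: [0.071, 0.997, -0.0, 0.0]
ft_force: [0.2, 1.2, -3.4]
finger_gap: 23.0
```

```bash
python3 -c "
from h import *
plan(((473.4,338.6,200),164.6))"
```

```text
t 10.55 p [507.2 172.4 203.4] yaw 171.9 f [ 0.2  1.2 -3.4] gap 23.0
-> (473.4, 338.6, 200) 164.6 shift m [0.0569 0.1598 0.0033] turn [-0.01  0.04  7.3 ]
```

{"op": "carry_out", "data": {"series": [{"x":0.014,"y":0.041,"z":0,"wx":0,"wy":0,"wz":1.9,"claw":255},{"x":0.029,"y":0.081,"z":0,"wx":0,"wy":0,"wz":3.7,"claw":255},{"x":0.043,"y":0.12,"z":0,"wx":0,"wy":0,"wz":5.5,"claw":255},{"x":0.053,"y":0.149,"z":0,"wx":0,"wy":0,"wz":6.8,"claw":255},{"x":0.0569,"y":0.1598,"z":0.003,"wx":0,"wy":0,"wz":7.3,"claw":255}]}}

```text
time: 11.05
ee_pos: [471.7, 341.5, 198.8]
ee_rot: [0.133, 0.991, -0.0, -0.001]
ft_force: [-0.1, -0.1, -3.3]
finger_gap: 22.8
```

{"op": "carry_out", "data": {"series": [{"x":0,"y":0,"z":0,"wx":0,"wy":0,"wz":0,"claw":255}]}}

```text
time: 11.15
ee_pos: [470.7, 342.1, 197.0]
ee_rot: [0.132, 0.991, -0.0, -0.001]
ft_force: [0.7, -0.4, -3.1]
finger_gap: 23.3
```

```bash
python3 -c "
from h import *
plan(((473.4,338.6,80),164.6),((473.4,338.6,62.3),164.6))"
```

```text
t 11.15 p [470.7 342.1 197. ] yaw 164.85 f [ 0.7 -0.4 -3.1] gap 23.3
-> (473.4, 338.6, 80) 164.6 shift m [-0.0038 -0.0026  0.1169] turn [-0.08 -0.15  0.25]
-> (473.4, 338.6, 62.3) 164.6 shift m [-0.0039 -0.0025  0.1346] turn [-0.08 -0.15  0.25]
```

{"op": "carry_out", "data": {"series": [{"x":-0.0039,"y":-0.0025,"z":0.035,"wx":-0.1,"wy":-0.15,"wz":0.2,"claw":255},{"x":-0.0039,"y":-0.0025,"z":0.075,"wx":-0.1,"wy":-0.15,"wz":0.2,"claw":255},{"x":-0.0039,"y":-0.0025,"z":0.105,"wx":-0.1,"wy":-0.15,"wz":0.2,"claw":255},{"x":-0.0039,"y":-0.0025,"z":0.12,"wx":-0.1,"wy":-0.15,"wz":0.2,"claw":255},{"x":-0.0039,"y":-0.0025,"z":0.124,"wx":-0.1,"wy":-0.15,"wz":0.2,"claw":255}]}}

```text
time: 11.65
ee_pos: [473.2, 337.2, 71.2]
ee_rot: [0.134, 0.991, -0.001, -0.001]
ft_force: [0.3, -1.3, -1.3]
finger_gap: 23.4
```

{"op": "carry_out", "data": {"series": [{"x":0,"y":0,"z":0,"wx":0,"wy":0,"wz":0,"claw":255},{"x":0,"y":0,"z":0,"wx":0,"wy":0,"wz":0,"claw":255}]}}

```text
time: 11.85
ee_pos: [473.9, 337.2, 72.3]
ee_rot: [0.134, 0.991, -0.0, -0.0]
ft_force: [-0.8, -0.0, -3.1]
finger_gap: 23.1
```

```bash
python3 -c "
from h import *
plan(((473.4,338.6,62.3),164.6))"
```

```text
t 11.85 p [473.9 337.2  72.3] yaw 164.58 f [-0.8 -0.  -3.1] gap 23.1
-> (473.4, 338.6, 62.3) 164.6 shift m [0.0008 0.0013 0.01  ] turn [-0.05 -0.05 -0.02]
```

{"op": "carry_out", "data": {"series": [{"x":0.0008,"y":0.0013,"z":0.004,"wx":0,"wy":0,"wz":0,"claw":255},{"x":0.0008,"y":0.0013,"z":0.007,"wx":0,"wy":0,"wz":0,"claw":255},{"x":0.0008,"y":0.0013,"z":0.009,"wx":0,"wy":0,"wz":0,"claw":255},{"x":0.0008,"y":0.0013,"z":0.0095,"wx":0,"wy":0,"wz":0,"claw":255},{"x":0.0008,"y":0.0013,"z":0.0095,"wx":0,"wy":0,"wz":0,"claw":255}]}}

```text
time: 12.35
ee_pos: [473.4, 338.6, 62.8]
ee_rot: [0.134, 0.991, -0.0, -0.0]
ft_force: [-0.6, 0.8, -2.0]
finger_gap: 23.2
```

```bash
python3 -c "
from h import *
plan(((473.4,338.6,62.3),164.6))"
```

```text
t 12.35 p [473.4 338.6  62.8] yaw 164.59 f [-0.6  0.8 -2. ] gap 23.2
-> (473.4, 338.6, 62.3) 164.6 shift m [ 0.     -0.      0.0005] turn [-0.06 -0.05 -0.01]
```

{"op": "carry_out", "data": {"series": [{"x":0,"y":0,"z":0.0005,"wx":0,"wy":0,"wz":0,"claw":255},{"x":0,"y":0,"z":0.0008,"wx":0,"wy":0,"wz":0,"claw":255},{"x":0,"y":0,"z":0.0008,"wx":0,"wy":0,"wz":0,"claw":255}]}}

```text
time: 12.65
ee_pos: [473.4, 338.8, 62.2]
ee_rot: [0.134, 0.991, -0.0, -0.0]
ft_force: [-1.4, -0.6, 3.8]
finger_gap: 23.1
```

The upward force of 3.8 N shows the scraper is on the bench. Opening slowly.

{"op": "carry_out", "data": {"series": [{"x":0,"y":0,"z":0,"wx":0,"wy":0,"wz":0,"claw":120},{"x":0,"y":0,"z":0,"wx":0,"wy":0,"wz":0,"claw":60},{"x":0,"y":0,"z":0,"wx":0,"wy":0,"wz":0,"claw":0},{"x":0,"y":0,"z":0,"wx":0,"wy":0,"wz":0,"claw":0},{"x":0,"y":0,"z":0,"wx":0,"wy":0,"wz":0,"claw":0}]}}

```text
time: 13.15
ee_pos: [473.4, 338.8, 62.2]
ee_rot: [0.134, 0.991, -0.0, -0.0]
ft_force: [0.8, -0.1, 0.4]
finger_gap: 84.9
```

{"op": "carry_out", "data": {"series": [{"x":0,"y":0,"z":0,"wx":0,"wy":0,"wz":0,"claw":0},{"x":0,"y":0,"z":0,"wx":0,"wy":0,"wz":0,"claw":0},{"x":0,"y":0,"z":-0.003,"wx":0,"wy":0,"wz":0,"claw":0}]}}

```text
time: 13.45
ee_pos: [473.3, 338.6, 65.1]
ee_rot: [0.134, 0.991, -0.001, -0.001]
ft_force: [-1.0, -0.2, 0.6]
finger_gap: 85.6
```

```bash
python3 -c "
from h import *
im,d=optics.get_image('wrist');cv2.imwrite('pics/w10.png',im[:,:,::-1])
plan(((473.4,338.6,250),164.6))"
```

```text
t 13.5 p [473.5 338.9  65.7] yaw 164.59 f [0.8 0.8 1.7] gap 85.2
-> (473.4, 338.6, 250) 164.6 shift m [ 1.000e-04 -4.000e-04 -1.843e-01] turn [-0.04 -0.03 -0.01]
```

View pics/w10.png

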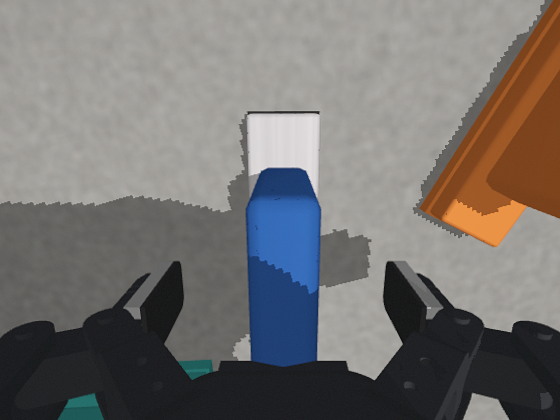

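The scraper stands free between the open jaws at (284,270). Retreating upward.

{"op": "carry_out", "data": {"series": [{"x":0,"y":0,"z":-0.02,"wx":0,"wy":0,"wz":0,"claw":0},{"x":0,"y":0,"z":-0.055,"wx":0,"wy":0,"wz":0,"claw":0},{"x":0,"y":0,"z":-0.1,"wx":0,"wy":0,"wz":0,"claw":0},{"x":0,"y":0,"z":-0.145,"wx":0,"wy":0,"wz":0,"claw":0},{"x":0.01,"y":0,"z":-0.185,"wx":0,"wy":0,"wz":0,"claw":0}]}}

```text
time: 14.0
ee_pos: [464.6, 341.3, 253.0]
ee_rot: [0.135, 0.991, -0.0, 0.0]
ft_force: [0.4, 0.3, -0.2]
finger_gap: 85.3
```

{"op": "carry_out", "data": {"series": [{"x":0,"y":0,"z":0,"wx":0,"wy":0,"wz":0,"claw":0},{"x":0,"y":0,"z":0,"wx":0,"wy":0,"wz":0,"claw":0},{"x":0,"y":0,"z":0,"wx":0,"wy":0,"wz":0,"claw":0}]}}

```text
time: 14.3
ee_pos: [464.5, 340.7, 252.1]
ee_rot: [0.135, 0.991, -0.001, -0.0]
ft_force: [0.3, -0.4, 0.0]
finger_gap: 85.1
```

```bash
python3 - <<'E'
from h import *
st=get_state();im,d=optics.get_image('wrist');cv2.imwrite('pics/w11.png',im[:,:,::-1])
C=cam('wrist',st);H=hsv(im)
m=cv2.inRange(H,(105,110,30),(130,255,255));m[:,:200]=0;m[:,380:]=0;m[260:]=0
P=depthpts(C,m>0,d);T=P[P[:,2]>80];print(np.percentile(P[:,2],[2,50,98]),cv2.minAreaRect(T[:,:2].astype(np.float32)))
im,d=optics.get_image('side');cv2.imwrite('pics/s11.png',im[:,:,::-1])
im,d=optics.get_image('scene');cv2.imwrite('pics/sc11.png',im[:,:,::-1])
plan()
E
```

```text
[56.17237715 84.31190201 85.96308502] ((471.92596435546875, 338.4107971191406), (22.604522705078125, 87.85013580322266), 75.10704803466797)
t 14.45 p [464.4 341.  251.9] yaw 164.53 f [ 0.5  0.2 -0.4] gap 85.3
```

View pics/s11.png

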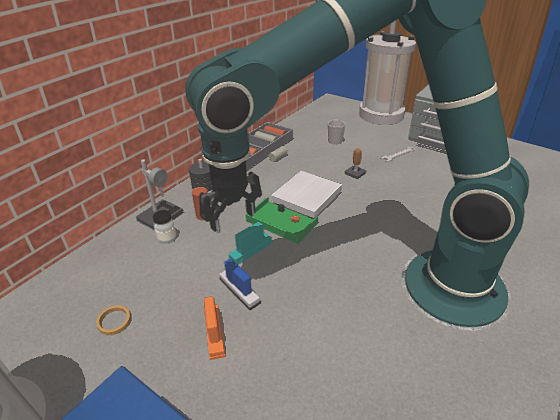

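View pics/sc11.png

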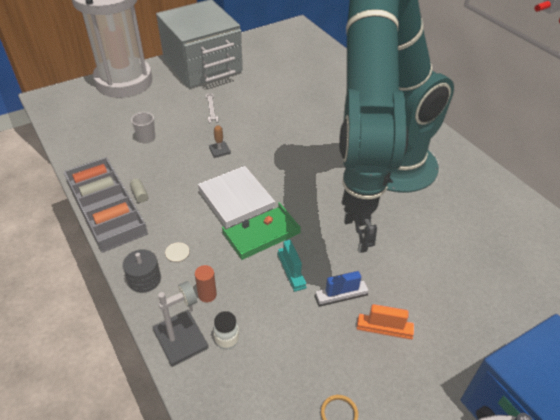

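The plate is clear and both chips are in the tray, at scene (246,225) and (268,220). The scraper stands upright, within 1 mm of where it was. Handing in.

```bash
python3 -c "
from cell import workorder
print(workorder.hand_in())"
```

```text
the job is handed in; nothing more can be done
None
```

The job is done and handed in. I gripped the blue-handled scraper and wiped both chips along the plate and over its end into the green tray in one pass. I then stood the scraper back where I found it and drew the open gripper clear, at about 14.5 s of the 53 s allowed.

**Chips:** the last pictures show the plate clear and both chips in the tray. The grey one stands on end with its top at about 30 mm. Only the scraper came near the chips.

**Scraper:** it is upright. The handle top measured (471.9, 338.4) mm at the end against (472.1, 338.9) mm at the start, turned by about 0.2°.

**Forces:** the highest wrist force I read was about 6 N, against the 120 N limit.

**Disagreements:** the first two-view measurement of the tray's far corner and the scraper's base corners missed by 14 to 23 mm, from poorly matched corners. I used the wrist camera for the scraper and the plate instead. Some plate corners triangulated to 33 to 37 mm high, but the wrist depth gave 39.7 mm, close to the stated 40 mm, and I relied on that.

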